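# Demould a cast vase and tip it to check its foot

## Task

Plaster crumbs must not get into the casting slip, so first put the plywood lid on the grey slip pail, fully seated and level, and let go of it. Then take the buff cast vase by its neck, draw it forward, without jamming it against the plaster, out of the open side of the half mould it stands in within reach, lift it clear still upright, and only then tip it over by at least 45 degrees so that its foot can be seen. Finish still gripping it like that, steady, with at least 10 cm of air under it; leave the pail where it is and the other things on the bench undisturbed.

Things in the scene. Friction and masses are not known exactly. Their poses are not given: they have to be found in the camera images.
- lid_grip (a point): Centre of the lid's handle, a dark wooden batten 80 mm long (x), 20 mm wide (y), 36 mm high (z, up). It is 38 mm above the underside of the lid's plug and 28 mm above the underside of its disc, the face that rests on the pail's rim. With the lid seated, this point is 153 mm above the pail's origin.
- lid: The pail's lid, 0.13 to 0.21 kg: a plywood disc 130 mm across and 10 mm thick, under it a bevelled plug 100 mm across and 10 mm deep that drops into the pail's mouth. It lies on the bench plug down, handle up. Origin at the centre of the plug's underside, axes as lid_grip.
- pail: Grey plastic slip pail, open, standing loose and upright on the bench, about 1.4 kg: 125 mm high, at the rim 116 mm across outside and 108 mm inside, at the foot 100 mm; thin wire bail hanging down. Origin at the centre of its underside, z up; the rim's centre is 125 mm above it.
- mould: White plaster mould, fixed, standing by itself well within reach (not the three in the row along the bench's far edge, which hold pale vases): base piece 150 mm square, 20 mm thick, carrying the back half of a two-part mould up to 142 mm above the bench. Origin at bench level on the axis of its half-round hollow; x points from the open side into the plaster, z up. Block x = 0 to 78 mm, base x = -75 to 78 mm.
- mould_mouth (a point): Centre of the half-round opening in the mould's top, 142 mm above the bench; axes as the mould. The hollow leaves the vase about 4 mm of play all round and narrows above the belly, so the vase cannot go straight up: it first comes out along -x, level, sliding on the base piece, at least 30 mm, then up.
- vase_mid (a point): Point on the vase's axis half-way up, 86 mm above its foot; z along the axis to the mouth. The vase to take: buff cast clay, loose, 0.2 to 0.4 kg, upright in the mould's hollow on the base piece, foot 20 mm above the bench. 172 mm high, foot 60 mm across, belly 92 mm across about 55 mm up.
- vase_neck (a point): Middle of the vase's free neck, on its axis, 150 mm above the foot, 22 mm below the mouth, 28 mm above the mould's top; z to the mouth. The neck is a straight round tube 44 mm across outside, wall 5 mm, from 126 mm above the foot to the open mouth at 172 mm.
- vase: The same vase; origin at the centre of its foot, z towards the mouth.
- dry_vase: Bystander: a paler vase of the same shape and size standing free on the bench, not in a mould, between the pail and mould but farther back. Origin at the centre of its foot.
- jug: Bystander: white plastic pouring jug, 112 mm across, 135 mm high, with a handle. Origin at the centre of its underside.
- tool_pot: Bystander: terracotta pot 76 mm across, 95 mm high, with three loop tools standing in it to about 220 mm. Origin at the centre of its underside.
- rub_stone: Bystander: dark grey rubbing stone, 95 x 50 x 35 mm. Origin at the centre of its underside.
- rib: Bystander: round wooden rib, a disc 84 mm across and 6 mm thick. Origin at the centre of its underside.
Things that resemble listed ones, but are neither listed nor needed, are in the scene too. What is shaped like the vase but yellow is not meant.

How it is judged:
By the outcome, as a careful person would: the job done as asked, in the order asked, and still so for the second after the job is handed in, while the arm keeps its last pose, push and grip.
It also fails if it takes over 54 s, if anything falls off the work surface, if the arm or the gripper's body presses on something with over 40 N, if the wrist force passes 120 N, or if a joint passes its speed limit or range.

## Robot

A 6-joint arm with a two-finger parallel gripper is mounted at the origin on the work surface. World frame = base frame: x ahead of the robot, y to its left, z up, the work surface at z = 0. Lengths are in m, angles in rad, forces in N, time in s.
With the tool pointing down it reaches from about 0.275 to 0.725 m from the base axis. Payload 5.6 kg.
Tool frame: the origin (TCP) lies at the very end of the fingers, on their centre line; the grasp point (between the pads) lies 19 mm behind it; y points along the fingers, x is the direction in which the jaws open and shut, and the axes are right-handed (so a half turn about y gives the same grasp; the last joint's range is limited). The gripper opens to 85 mm and grips with 20 to 120 N. Pads are 22 mm wide; open, the fingers measure 114 mm over their backs; the gripper's body (76 mm by 85 mm) begins 54 mm behind the grasp point. The pads swing forward as they close: fully open they stand 13 mm farther back than shut.
Start: joints at [1.483, 0.255, 0.108, 0, -1.424, -0.285], TCP at [0.2, 0.512, 0.231] pointing down, gripper open.
Joint ranges: [-2.95, 2.95], [-1.21, 1.97], [-1.09, 1.5], [-2.87, 1.71], [-2.94, -0.07], [-3.05, 3.05]. Speed limits (rad/s): [2.57, 2.57, 3.14, 3.14, 3.14, 3.14].

## Interface

Orientations are given as a rotation vector (axis times angle).
In Python, from bench import arm, capture, workorder gives the robot as it stands.
- The arm moves only by the shell command python3 -m handwheel 'ROWS' [FORCE]. ROWS is JSON, a list of rows, each a list of 7 numbers: the gripper's target within -1 to 1 (shut at 1, half-way at 0, fully open at -1), then the shift along the world's x, y, z in cm, then the turn, a rotation vector about the world's x, y, z in rad. A call has 1 to 5 rows; each row is the pose to reach, as a shift and turn from the pose measured when the call began; what a row does not reach only later rows make up. A row lasts 1/10 s, in which the tool goes at most 50 mm and 8.59 degrees, less where a joint would pass 70% of its speed; a pose out of reach is approached as far as the arm can. A call with a gripper value outside its range is refused whole. The fingers move at their own pace and stop on an object; FORCE is the grip in N (left out, the last holds). Time passes only in rows, so rows that repeat a pose let the fingers close. It gives the time, the measured TCP pose, the force and the opening at its end, in the units of the state.
- arm.sense(): the state, without advancing time (a new reading comes with each control period).
- capture(name): name is "scene" or "side" or "wrist"; returns a dict with "image" (384x512x3 uint8, red, green, blue), "K" (3x3 intrinsics, pixels), "R" (3x3) and "t" (3): a world point X has camera coordinates R X + t. Camera axes: x right, y down, z forward; pixel columns grow to the right and rows downward; lengths in m; the calibration is good to about 2 mm. A picture is of the moment at which its call begins. There is no depth.
- workorder.close_job(): hands the job in, once; it reports no verdict.
The state is a dict: "clock": time; "joints": joint angles; "qd": joint speeds; "joint_efforts": joint torques, N m; "position": TCP position; "eef_rot": TCP orientation; "contact_force": force on the tool from outside, world axes, zero at the start; "moment": the same for the moment, N m; "width": finger opening in m.
Only numpy, scipy, OpenCV 4.12 (cv2) and the standard library are available. Lean on these libraries where they do the work, as an engineer would, in place of code of your own. Each camera call takes 0.05 s, during which the arm holds its last target. There are 200 camera calls.

## Working session

There is one attempt and no reset: what is moved stays moved. The work goes in short steps, Python scripts to look and compute and a shell command to move; the robot and the scene stay as the last step left them, time stands still between calls to the robot, and variables do not carry over. Pictures are saved under pics/ and viewed, about 8 in all and at most 12, crops included, and the job is handed in when it is done.

```bash
mkdir -p pics; ls; cat > h.py <<'E'
import numpy as np, cv2, pickle
from bench import arm, capture, workorder
def shot(n, f):
    c=capture(n); pickle.dump(c,open(f'pics/{f}.pkl','wb')); return c
def load(f): return pickle.load(open(f'pics/{f}.pkl','rb'))
def save(im,f): cv2.imwrite(f'pics/{f}.png',cv2.cvtColor(im,cv2.COLOR_RGB2BGR))
def ray(c,u,v):
    C=-c['R'].T@c['t']; d=c['R'].T@np.linalg.solve(c['K'],[u,v,1.]); return C,d/np.linalg.norm(d)
def onz(c,u,v,z):
    C,d=ray(c,u,v); return C+d*(z-C[2])/d[2]
def proj(c,X):
    p=c['K']@(c['R']@np.array(X,float)+c['t']); return p[:2]/p[2]
def tri(a,b):  # two (cam,u,v)
    A=np.zeros((3,3));r=np.zeros(3)
    for c,u,v in (a,b):
        C,d=ray(c,u,v);P=np.eye(3)-np.outer(d,d);A+=P;r+=P@C
    return np.linalg.solve(A,r)
E
python3 - <<'E'
from h import *
a=shot('scene','s0');b=shot('side','d0')
for c in(a,b): print(c['K'][0,0],(-c['R'].T@c['t']).round(3),c['R'].round(2).tolist())
save(a['image'],'s0');save(b['image'],'d0')
s=arm.sense();print(s)
E
```

```text
pics
481.99399741827324 [ 1.37  -0.749  1.427] [[0.66, 0.75, -0.01], [0.56, -0.5, -0.66], [-0.5, 0.43, -0.75]]
468.1289077159161 [-0.176 -0.999  1.404] [[0.85, -0.53, 0.01], [-0.38, -0.63, -0.68], [0.36, 0.57, -0.74]]
{'clock': 0.1, 'joints': array([ 1.48258658e+00,  2.55709160e-01,  1.07163185e-01, -4.07932586e-04,
       -1.42387463e+00, -2.84550356e-01]), 'qd': array([-0.00308009, -0.00292998,  0.00262964,  0.00304476,  0.00094261,
        0.00019003]), 'joint_efforts': array([-2.71724210e-03, -3.87605846e+01,  2.38472182e+01,  5.37786886e+00,
       -3.84092767e-03,  3.14918779e-06]), 'position': array([0.20012359, 0.51185021, 0.23048871]), 'eef_rot': array([-1.0105896 ,  1.47773202, -1.47952162]), 'contact_force': array([-0.01587186, -0.31761228, -0.17793263]), 'moment': array([ 0.00730519, -0.01271052,  0.04441727]), 'width': 0.08530183686848208}
```

View pics/s0.png

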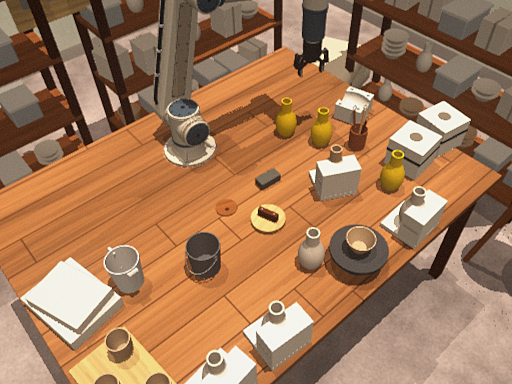

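View pics/d0.png

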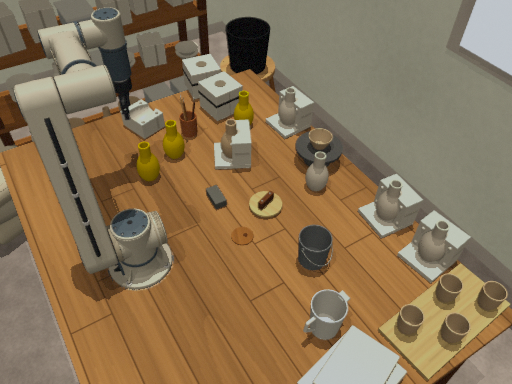

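Candidates:
- **Vase:** buff in the lone mould, scene (337,175) / side (233,145). Rejected: the row of moulds at scene (277,325), (215,370), (417,215), the pale dry vase at (312,250), and the yellow ones at (287,120), (321,130), (393,172).
- **Lid:** yellow disc with dark batten, scene (268,217). Rejected: rib (227,207), turntable (358,250).
- **Pail:** grey, scene (203,256). Rejected: jug (124,270), black bin on the floor.

Next, one crop to check the choices.

```bash
python3 - <<'E'
from h import *
a=load('s0');b=load('d0')
def crop(c,x,y,w,h,W,H): return cv2.resize(c['image'][y:y+h,x:x+w],(W,H),interpolation=cv2.INTER_CUBIC)
im=np.vstack([np.hstack([crop(a,300,140,80,60,400,300),crop(b,200,110,80,60,400,300)]),
 np.hstack([crop(a,180,190,120,90,400,300),crop(b,235,180,120,90,400,300)])])
save(im,'c1')
for n,p,q,z in [('mouth',(337,151),(231,124),.192),('lid',(268,217),(265,204),.02),('pailrim',(203,243),(315,237),.125)]:
    print(n,tri((a,*p),(b,*q)).round(3),onz(a,*p,z).round(3),onz(b,*q,z).round(3))
E
```

```text
mouth [0.553 0.307 0.176] [0.564 0.294 0.192] [0.544 0.289 0.192]
lid [ 0.519 -0.01   0.011] [ 0.524 -0.012  0.02 ] [ 0.515 -0.019  0.02 ]
pailrim [ 0.527 -0.303  0.125] [ 0.526 -0.3    0.125] [ 0.527 -0.306  0.125]
```

View pics/c1.png

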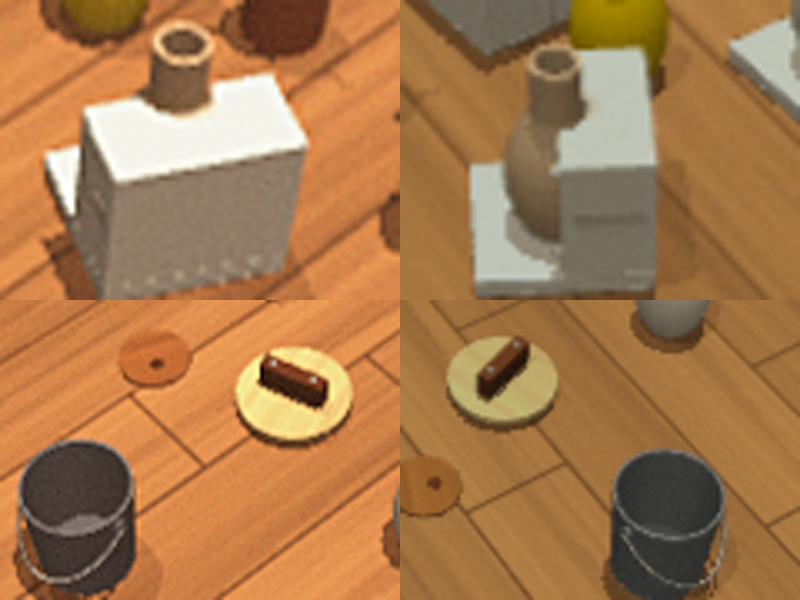

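```bash
python3 - <<'E'
from h import *
a=load('s0');b=load('d0')
p,q=(336.8,148.4),(231,121.6)
print('mouth',tri((a,*p),(b,*q)).round(3),onz(a,*p,.192).round(3),onz(b,*q,.192).round(3))
for p in [(260.4,208.3),(276.9,214.3)]: print('hs',onz(a,*p,.056).round(3))
for p in [(260.8,202.5),(272.2,193.2)]: print('hd',onz(b,*p,.056).round(3))
print('pail',onz(a,203.1,244.6,.125).round(3),onz(b,315.4,238.2,.125).round(3))
for x,y in [(85,108),(273,78),(307,148),(115,183)]: print('ms',onz(a,300+x/5,140+y/5,.142).round(3))
for x,y in [(585,50),(643,50),(655,160),(560,165)]: print('md',onz(b,200+(x-400)/5,110+y/5,.142).round(3))
# wrist cam pose relative tool
from scipy.spatial.transform import Rotation as Ro
s=arm.sense();T=Ro.from_rotvec(s['eef_rot']).as_matrix();print(T.round(3).tolist())
c=shot('wrist','w0');print(c['K'][0,0],(T.T@(-c['R'].T@c['t']-s['position'])).round(3),(c['R']@T).round(2).tolist())
E
```

```text
mouth [0.553 0.304 0.19 ] [0.554 0.303 0.192] [0.551 0.302 0.192]
hs [ 0.496 -0.025  0.056]
hs [0.557 0.001 0.056]
hd [ 0.487 -0.03   0.056]
hd [ 0.551 -0.012  0.056]
pail [ 0.531 -0.304  0.125] [ 0.525 -0.311  0.125]
ms [0.52  0.238 0.142]
ms [0.593 0.367 0.142]
ms [0.659 0.33  0.142]
ms [0.59  0.199 0.142]
md [0.609 0.352 0.142]
md [0.651 0.326 0.142]
md [0.586 0.202 0.142]
md [0.517 0.236 0.142]
[[-0.364, -0.001, 0.931], [-0.931, -0.002, -0.364], [0.002, -1.0, 0.0]]
305.259865326666 [ 0.    -0.142  0.076] [[1.0, -0.0, 0.0], [0.0, -0.3, -0.95], [0.0, 0.95, -0.3]]
```

```bash
python3 -m handwheel '[[-1,0,0,5,0,0,0],[-1,15,-25,5,0,0,0.35],[-1,15,-25,5,0,0,0.35],[-1,20,-33,5,0,0,0.45],[-1,20,-33,5,0,0,0.45]]' 40; python3 -m handwheel '[[-1,20,-33,0,0,0,0.45],[-1,20,-33,0,0,0,0.45],[-1,20,-33,0,0,0,0.45],[-1,20,-33,0,0,0,0.45],[-1,20,-33,0,0,0,0.45]]'
```

```text
clock: 0.65
position: [0.3031, 0.3405, 0.2805]
eef_rot: [-1.248, 1.148, -1.15]
contact_force: [2.4, 0.1, -0.3]
width: 0.0853
clock: 1.15
position: [0.4223, 0.1442, 0.2805]
eef_rot: [-1.417, 0.806, -0.808]
contact_force: [0.9, 0.5, -0.8]
width: 0.0854
```

```bash
python3 -m handwheel '[[-1,10,-16,-4,0,0,0],[-1,10,-16,-4,0,0,0],[-1,10,-16,-4,0,0,0],[-1,10,-16,-4,0,0,0],[-1,10,-16,-4,0,0,0]]'; python3 - <<'E'
from h import *
from scipy.spatial.transform import Rotation as Ro
s=arm.sense();T=Ro.from_rotvec(s['eef_rot']).as_matrix();print(T.round(3).tolist(),s['joints'].round(2))
print('jaw angle',np.degrees(np.arctan2(T[1,0],T[0,0]))%180)
c=shot('wrist','w1');save(c['image'],'w1')
for X in [(.4915,-.0275,.056),(.554,-.0055,.056)]: print(proj(c,X).round(0))
hs=c['image'].astype(int);m=((hs.sum(2)<200)&(hs[...,0]>hs[...,2]+15)).astype(np.uint8)
n,l,st,ce=cv2.connectedComponentsWithStats(m)
for i in range(1,n):
    if st[i,4]>300: print(st[i],ce[i].round(1))
E
```

```text
clock: 1.65
position: [0.5229, -0.0199, 0.2378]
eef_rot: [-1.419, 0.813, -0.81]
contact_force: [-0.2, 0.1, -0.4]
width: 0.0854
[[0.505, -0.004, 0.863], [-0.863, -0.003, 0.505], [0.0, -1.0, -0.005]] [ 0.26  0.2   0.06  0.   -1.43  1.84]
jaw angle 120.33794085685992
[251. 194.]
[262. 135.]
```

View pics/w1.png

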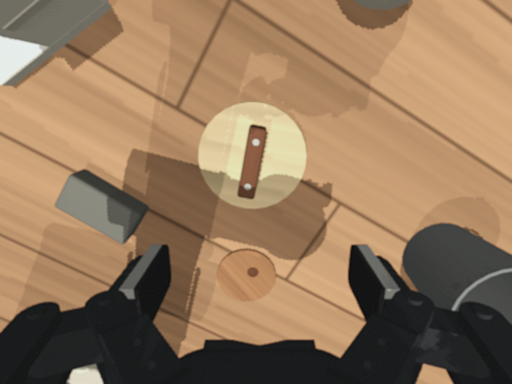

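```bash
python3 - <<'E'
from h import *
c=load('w1')
for p in [(255.5,142),(248,186)]: print('dowel',onz(c,*p,.056).round(4))
hs=cv2.cvtColor(c['image'],cv2.COLOR_RGB2HSV).astype(int)
m=((hs[...,0]>22)&(hs[...,0]<36)&(hs[...,1]>60)&(hs[...,2]>100)).astype(np.uint8); m[240:]=0
n,l,st,ce=cv2.connectedComponentsWithStats(m);i=1+st[1:,4].argmax();print(st[i],ce[i])
cn=max(cv2.findContours((l==i).astype(np.uint8),0,2)[0],key=len);e=cv2.fitEllipse(cv2.convexHull(cn));print(e,onz(c,*e[0],.020).round(4))
r=c['image'][100:215,230:275].astype(int);d=((r.sum(2)<300)&(r[...,0]>r[...,2]*1.5)).astype(np.uint8)
pts=np.argwhere(d)[:,::-1]+[230,100];print(len(pts),cv2.minAreaRect(pts.astype(np.float32)),pts.mean(0),onz(c,*pts.mean(0),.05).round(4))
E
```

```text
dowel [ 0.5446 -0.0031  0.056 ]
dowel [ 0.4982 -0.0204  0.056 ]
[ 260  119   46   61 1133] [284.47219771 151.33274492]
((281.6954650878906, 157.92198181152344), (45.66209030151367, 81.63690948486328), 3.0417985916137695) [ 0.539  -0.0422  0.02  ]
834 ((252.20578002929688, 166.5863037109375), (83.14876556396484, 32.12868118286133), 86.18592071533203) [252.37410072 163.98321343] [ 0.521  -0.0127  0.05  ]
```

```bash
python3 -m handwheel '[[-1,-0.15,0.8,-4,0,0,-0.17],[-1,-0.15,0.8,-9,0,0,-0.17],[-1,-0.15,0.8,-14,0,0,-0.17],[-1,-0.15,0.8,-18,0,0,-0.17],[-1,-0.15,0.8,-20,0,0,-0.17]]' 40; python3 -m handwheel '[[-1,0,0,-1,0,0,0],[0.3,0,0,-1,0,0,0],[1,0,0,-1,0,0,0],[1,0,0,-1,0,0,0],[1,0,0,-1,0,0,0]]' 40
```

```text
clock: 2.2
position: [0.5181, -0.0095, 0.0354]
eef_rot: [-1.365, 0.945, -0.935]
contact_force: [-0.0, -0.4, -0.1]
width: 0.0858
clock: 2.7
position: [0.5191, -0.0092, 0.0267]
eef_rot: [-1.363, 0.943, -0.936]
contact_force: [0.4, -0.5, -0.9]
width: 0.0281
```

```bash
python3 -m handwheel '[[1,0,0,0,0,0,0],[1,0,0,0,0,0,0],[1,0,0,0,0,0,0],[1,0,0,0,0,0,0]]' 60; python3 - <<'E'
from h import *
s=arm.sense();print(s['width'],s['contact_force'],s['position'])
E
```

```text
clock: 3.1
position: [0.5193, -0.0091, 0.0272]
eef_rot: [-1.363, 0.942, -0.937]
contact_force: [-2.3, 0.3, 4.5]
width: 0.0191
0.01911533363814762 [-2.26686353  0.27380939  4.50127438] [ 0.51933213 -0.00911575  0.02717592]
```

```bash
python3 -m handwheel '[[1,0,0,2,0,0,0],[1,0,0,5,0,0,0],[1,0,0,10,0,0,0],[1,0,0,15,0,0,0],[1,0,0,20,0,0,0]]' 60; python3 -m handwheel '[[1,0,-4,6,0,0,0],[1,0,-8,8,0,0,0],[1,0,-12,8,0,0,0],[1,0,-12,8,0,0,0],[1,0,-12,8,0,0,0]]' 60; python3 - <<'E'
from h import *
c=shot('wrist','w2');save(c['image'],'w2');s=arm.sense();print(s['position'],s['width'],proj(c,(.528,-.307,.125)))
E
```

```text
clock: 3.6
position: [0.5185, -0.0092, 0.2285]
eef_rot: [-1.363, 0.944, -0.936]
contact_force: [1.3, 1.4, -2.2]
width: 0.0193
clock: 4.1
position: [0.5181, -0.1303, 0.3077]
eef_rot: [-1.363, 0.947, -0.937]
contact_force: [0.4, 0.5, -2.4]
width: 0.0191
[ 0.51809627 -0.12932246  0.30734744] 0.01895462683177345 [407.21946651 211.62038918]
```

View pics/w2.png

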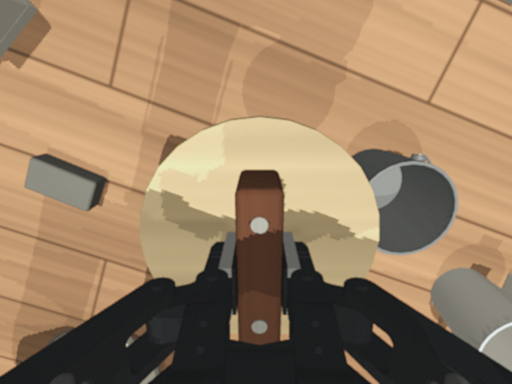

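```bash
python3 - <<'E'
from h import *
from scipy.optimize import least_squares
c=load('w2');P=[.5181,-.1293,.3074]
d=[onz(c,*p,P[2]+.0288) for p in [(259.5,226),(259,327)]];print('dowels',d[0].round(4),d[1].round(4),np.linalg.norm(d[0]-d[1]))
L=(d[0]+d[1])/2;print('lid centre - tcp',(L-P).round(4))
hs=cv2.cvtColor(c['image'],cv2.COLOR_RGB2HSV).astype(int)
print(hs[200,440:470].tolist())
pts=[]
ctr=np.array([405,207])
for t in np.radians(np.arange(-45,100,4)):
    for r in range(75,30,-1):
        u,v=ctr+r*np.array([np.cos(t),np.sin(t)])
        if 0<=v<384 and 0<=u<512 and hs[int(round(v)),int(round(u)),1]<60: pts.append((u+.0,v));break
pts=np.array(pts);W=np.array([onz(c,u,v,.125)[:2] for u,v in pts])
f=least_squares(lambda q:np.hypot(*(W-q).T)-.058,[.528,-.307],loss='soft_l1',f_scale=.001)
print('pail',f.x.round(4),(f.fun*1e3).round(1))
f=least_squares(lambda q:np.hypot(*(W-q[:2]).T)-q[2],[.528,-.307,.058],loss='soft_l1',f_scale=.001);print(f.x.round(4))
E
```

```text
dowels [ 0.542  -0.1218  0.3362] [ 0.4949 -0.1392  0.3362] 0.050166531088864
lid centre - tcp [ 0.0003 -0.0012  0.0288]
[[53, 14, 74], [70, 10, 75], [70, 10, 73], [75, 7, 73], [0, 0, 72], [45, 7, 72], [30, 4, 70], [60, 4, 71], [60, 7, 72], [60, 4, 71], [40, 11, 72], [45, 7, 70], [40, 11, 68], [40, 11, 68], [53, 11, 95], [53, 7, 137], [48, 8, 160], [18, 23, 169], [14, 68, 195], [15, 97, 214], [15, 103, 217], [15, 103, 216], [15, 102, 215], [15, 102, 215], [15, 101, 214], [15, 102, 214], [15, 103, 213], [15, 103, 212], [15, 102, 212], [15, 102, 212]]
pail [ 0.5294 -0.3039] [-0.2 -0.6 -0.9 -0.1 -0.1 -1.1  0.  -0.8 -0.4 -0.  -0.6 -0.   0.6  0.1
  0.8  0.3  1.   0.4 -0.2  0.4 -0.4  1.4  0.5  0.8 -0.3 -0.1 -0.  -0.
 -0.1  1.2 -0.5 -0.8 -1.2 -0.3 -0.8 -1.3 -0.6]
[ 0.5295 -0.3056  0.0566]
```

```bash
python3 -m handwheel '[[1,1.1,-5,0,0,0,0],[1,1.1,-10,-2,0,0,0],[1,1.1,-15,-6,0,0,0],[1,1.1,-17.4,-10,0,0,0],[1,1.1,-17.4,-13,0,0,0]]' 60; python3 -m handwheel '[[1,0,0,0,0,0,0],[1,0,0,0,0,0,0]]'; python3 - <<'E'
from h import *
s=arm.sense();print(s['position'].round(4),s['contact_force'].round(1),s['eef_rot'])
E
```

```text
clock: 4.65
position: [0.5289, -0.3046, 0.1749]
eef_rot: [-1.364, 0.948, -0.935]
contact_force: [0.8, 0.1, -3.4]
width: 0.0187
clock: 4.85
position: [0.5288, -0.3037, 0.1745]
eef_rot: [-1.365, 0.949, -0.933]
contact_force: [0.2, 1.0, -0.1]
width: 0.019
[ 0.5288 -0.3037  0.1745] [ 0.2  1.  -0.1] [-1.36544553  0.94904659 -0.93259446]
```

```bash
python3 -m handwheel '[[1,0,0,-1,0,0,0],[1,0,0,-1.8,0,0,0],[1,0,0,-2.2,0,0,0],[1,0,0,-2.5,0,0,0]]' 60;  python3 -m handwheel '[[1,0,0,0,0,0,0]]'
```

```text
clock: 5.25
position: [0.529, -0.3034, 0.1497]
eef_rot: [-1.366, 0.948, -0.933]
contact_force: [0.3, 0.9, -1.6]
width: 0.0191
clock: 5.35
position: [0.5289, -0.3033, 0.1496]
eef_rot: [-1.366, 0.948, -0.932]
contact_force: [0.1, 0.6, -1.8]
width: 0.0195
```

Plug is about 2.6 mm below the rim with no contact force, so the lid is inside the mouth. Continuing down.

```bash
python3 -m handwheel '[[1,0,0,-0.4,0,0,0],[1,0,0,-0.6,0,0,0],[1,0,0,-0.75,0,0,0],[1,0,0,-0.75,0,0,0]]' 60
```

```text
clock: 5.75
position: [0.5289, -0.3037, 0.1427]
eef_rot: [-1.366, 0.947, -0.933]
contact_force: [-0.9, -1.6, 1.3]
width: 0.0189
```

```bash
python3 -m handwheel '[[1,0,0,-0.12,0,0,0],[1,0,0,-0.2,0,0,0],[1,0,0,-0.2,0,0,0]]' 60
```

```text
clock: 6.05
position: [0.5289, -0.3038, 0.1425]
eef_rot: [-1.366, 0.946, -0.934]
contact_force: [-2.8, 1.4, 7.5]
width: 0.0191
```

```bash
python3 -m handwheel '[[0.5,0,0,0,0,0,0],[-0.3,0,0,0,0,0,0],[-1,0,0,0,0,0,0],[-1,0,0,0,0,0,0],[-1,0,0,0,0,0,0]]' 60; python3 -m handwheel '[[-1,0,0,3,0,0,0],[-1,0,0,7,0,0,0],[-1,0,0,12,0,0,0],[-1,-3,5,15,0,0,0],[-1,-6,10,15,0,0,0]]'; python3 - <<'E'
from h import *
a=shot('scene','s1');b=shot('side','d1')
def crop(c,x,y,w,h,W,H): return cv2.resize(c['image'][y:y+h,x:x+w],(W,H),interpolation=cv2.INTER_CUBIC)
save(np.vstack([np.hstack([crop(a,160,210,80,80,390,390),crop(b,275,190,80,80,390,390)])]),'c2')
print(proj(a,(.529,-.3045,.135)),proj(b,(.529,-.3045,.135)))
E
```

```text
clock: 6.55
position: [0.5289, -0.3038, 0.1421]
eef_rot: [-1.366, 0.946, -0.934]
contact_force: [-0.9, -0.3, -0.3]
width: 0.078
clock: 7.05
position: [0.4816, -0.2234, 0.2927]
eef_rot: [-1.364, 0.943, -0.94]
contact_force: [0.8, 0.8, 0.7]
width: 0.0853
[202.22919993 242.48608132] [315.47348583 234.6767625 ]
```

View pics/c2.png

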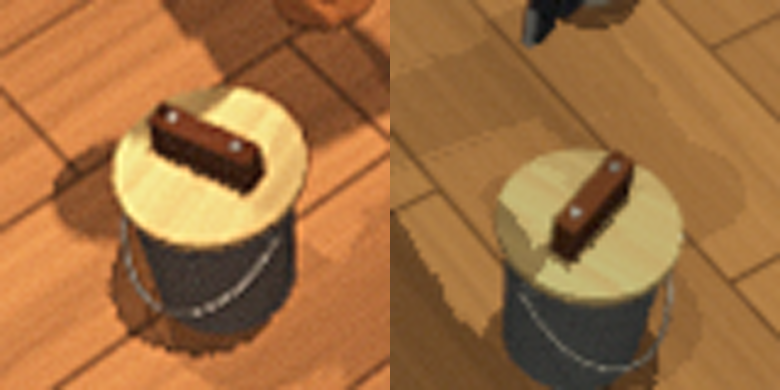

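```bash
python3 -m handwheel '[[-1,3,20,1,0,0,-0.7],[-1,3,20,1,0,0,-0.7],[-1,3,20,1,0,0,-0.7],[-1,3,20,1,0,0,-0.7],[-1,3,20,1,0,0,-0.7]]'; python3 -m handwheel '[[-1,2,20,1,0,0,-0.15],[-1,2,20,1,0,0,-0.15],[-1,2,20,1,0,0,-0.15],[-1,2,20,1,0,0,-0.15],[-1,2,20,1,0,0,-0.15]]'; python3 - <<'E'
from h import *
from scipy.spatial.transform import Rotation as Ro
s=arm.sense();T=Ro.from_rotvec(s['eef_rot']).as_matrix()
print('jaw angle',np.degrees(np.arctan2(T[1,0],T[0,0]))%180, s['position'].round(4),T[2].round(3))
c=shot('wrist','w3');save(c['image'],'w3');print(proj(c,(.553,.303,.192)))
a=load('s0');
for p in [(321,145),(287,136),(358,150)]: print(onz(a,*p,0).round(3))
E
```

```text
clock: 7.65
position: [0.5087, -0.0175, 0.3024]
eef_rot: [-1.041, 1.45, -1.439]
contact_force: [0.2, -1.1, 0.7]
width: 0.0851
clock: 8.15
position: [0.5286, 0.1871, 0.3109]
eef_rot: [-0.953, 1.554, -1.54]
contact_force: [-0.8, -0.9, 0.1]
width: 0.0856
jaw angle 63.088766588061176 [0.5286 0.1871 0.3109] [-0.001 -1.    -0.009]
[134.79338886 214.90323296]
[0.366 0.432 0.   ]
[0.226 0.362 0.   ]
[0.494 0.527 0.   ]
```

View pics/w3.png

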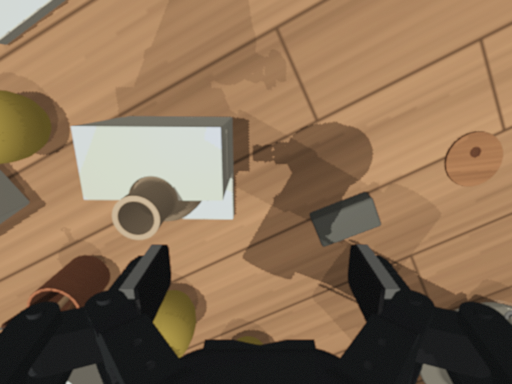

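```bash
python3 - <<'E'
from h import *
c=load('w3')
print('mouth',onz(c,138.5,216,.192).round(4))
P=[onz(c,*p,.142) for p in [(73,126),(220,128),(223,197),(84,199)]];print(np.round(P,4))
for i,j in [(0,1),(3,2),(0,3),(1,2)]: d=P[j]-P[i];print(np.degrees(np.arctan2(d[1],d[0])),np.linalg.norm(d))
E
```

```text
mouth [0.5505 0.3006 0.192 ]
[[0.6528 0.3331 0.142 ]
 [0.5844 0.2027 0.142 ]
 [0.5189 0.2355 0.142 ]
 [0.5848 0.3704 0.142 ]]
-117.66004978750391 0.1472483451579903
-116.01326648549501 0.15017127769625682
151.22450510137907 0.07760466150751306
153.39558553745366 0.07328679673314943
```

```bash
python3 -m handwheel '[[-1,1,5,0,0,0,0],[-1,2,10,0,0,0,0],[-1,2.3,11.5,-1,0,0,0],[-1,2.3,11.5,-5,0,0,0],[-1,2.3,11.5,-8,0,0,0]]'; python3 -m handwheel '[[-1,0,0,0,0,0,0]]'; python3 - <<'E'
from h import *
s=arm.sense();c=shot('wrist','w4');save(c['image'],'w4');print(s['position'],proj(c,(.551,.3015,.192)))
E
```

```text
clock: 8.7
position: [0.5515, 0.301, 0.2286]
eef_rot: [-0.955, 1.555, -1.541]
contact_force: [-0.1, 0.4, -0.4]
width: 0.0854
clock: 8.8
position: [0.5496, 0.2991, 0.2236]
eef_rot: [-0.965, 1.557, -1.544]
contact_force: [-0.2, 0.2, -0.6]
width: 0.0855
[0.54960837 0.29913478 0.22364719] [253.92081273 222.60782313]
```

View pics/w4.png

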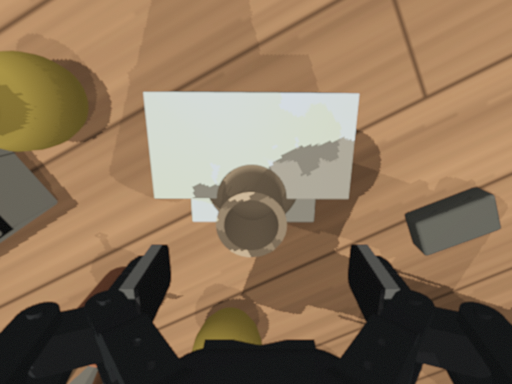

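```bash
python3 -m handwheel '[[-1,0.1,0.25,-2,0,0,0],[-1,0.1,0.25,-4.5,0,0,0],[-1,0.1,0.25,-6.2,0,0,0],[-1,0.1,0.25,-7,0,0,0],[-1,0.1,0.25,-7,0,0,0]]' 25; python3 - <<'E'
from h import *
s=arm.sense();print(s['position'].round(4),s['contact_force'].round(1))
E
```

```text
clock: 9.35
position: [0.5523, 0.3015, 0.1573]
eef_rot: [-0.959, 1.555, -1.544]
contact_force: [-0.7, -0.1, -0.4]
width: 0.0855
[0.5523 0.3015 0.1573] [-0.7 -0.1 -0.4]
```

```bash
python3 -m handwheel '[[0,0,0,-0.35,0,0,0],[0.5,0,0,-0.35,0,0,0],[1,0,0,-0.35,0,0,0],[1,0,0,-0.35,0,0,0],[1,0,0,-0.35,0,0,0]]' 25; python3 -m handwheel '[[1,0,0,0,0,0,0],[1,0,0,0,0,0,0],[1,0,0,0,0,0,0]]' 60;
```

```text
clock: 9.85
position: [0.553, 0.3019, 0.155]
eef_rot: [-0.957, 1.554, -1.543]
contact_force: [-0.0, 0.9, 3.5]
width: 0.0438
clock: 10.15
position: [0.5531, 0.3019, 0.1552]
eef_rot: [-0.957, 1.554, -1.543]
contact_force: [0.3, 0.3, 3.3]
width: 0.0427
```

```bash
python3 -m handwheel '[[1,-0.3,0.15,0.05,0,0,0],[1,-0.7,0.4,0.05,0,0,0],[1,-1.1,0.6,0.05,0,0,0],[1,-1.5,0.8,0.05,0,0,0],[1,-1.9,1,0.05,0,0,0]]' 60; python3 - <<'E'
from h import *
s=arm.sense();print(s['position'].round(4),s['contact_force'].round(1),s['moment'].round(2),s['width'])
E
```

```text
clock: 10.65
position: [0.5332, 0.3121, 0.1552]
eef_rot: [-0.958, 1.555, -1.543]
contact_force: [-0.6, 0.4, 0.1]
width: 0.043
[0.5332 0.3121 0.1552] [-0.6  0.4  0.1] [0.06 0.06 0.02] 0.04304114848521043
```

No lateral load; continue out.

```bash
python3 -m handwheel '[[1,-0.9,0.5,0,0,0,0],[1,-1.8,0.95,0,0,0,0],[1,-2.7,1.4,0,0,0,0],[1,-3.6,1.9,0,0,0,0],[1,-3.6,1.9,0,0,0,0]]' 60; python3 - <<'E'
from h import *
s=arm.sense();print(s['position'].round(4),s['contact_force'].round(1),s['moment'].round(2),s['width'],s['joints'].round(2))
E
```

```text
clock: 11.15
position: [0.4954, 0.3322, 0.1553]
eef_rot: [-0.959, 1.555, -1.541]
contact_force: [-1.3, 0.6, 2.9]
width: 0.0434
[0.4954 0.3322 0.1553] [-1.3  0.6  2.9] [ 0.37  0.88 -0.03] 0.04342832498407915 [ 0.85  0.38  0.1  -0.01 -1.29  0.26]
```

```bash
python3 -m handwheel '[[1,0,0,0.6,0,0,0],[1,0,0,2,0,0,0],[1,0,0,4,0,0,0],[1,0,0,7,0,0,0],[1,0,0,10,0,0,0]]' 80; python3 - <<'E'
from h import *
s=arm.sense();print(s['position'].round(4),s['contact_force'].round(1),s['moment'].round(2),s['width'],s['joints'].round(2))
b=shot('side','d2');a=shot('scene','s2')
def crop(c,x,y,w,h,W,H): return cv2.resize(c['image'][y:y+h,x:x+w],(W,H),interpolation=cv2.INTER_CUBIC)
save(np.hstack([crop(a,250,60,130,160,390,480),crop(b,150,60,130,160,390,480)]),'c3')
E
```

```text
clock: 11.65
position: [0.495, 0.3317, 0.2555]
eef_rot: [-0.962, 1.556, -1.542]
contact_force: [0.1, 1.0, -1.5]
width: 0.043
[0.495  0.3317 0.2555] [ 0.1  1.  -1.5] [ 0.05 -0.13 -0.01] 0.04296472090257968 [ 0.85  0.35  0.31 -0.01 -1.54  0.26]
```

View pics/c3.png

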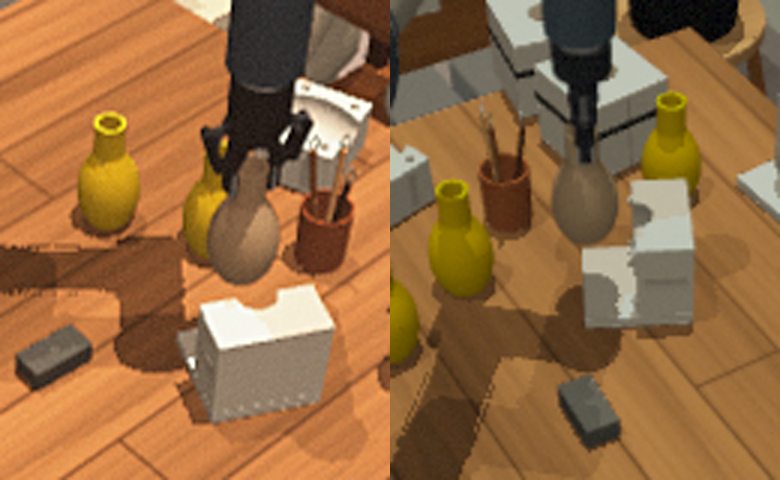

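```bash
python3 -m handwheel '[[1,0,0,5,0,0,0],[1,0,-1,10,0,0,0],[1,0,-4,14,0,0,0],[1,0,-7,16,0,0,0],[1,0,-7,16,0,0,0]]' 80; python3 -m handwheel '[[1,0,0,0,0.09,-0.045,0],[1,0,0,0,0.2,-0.1,0],[1,0,0,0,0.31,-0.16,0],[1,0,0,0,0.42,-0.21,0],[1,0,0,0,0.5,-0.255,0]]' 80;  python3 - <<'E'
from h import *
from scipy.spatial.transform import Rotation as Ro
s=arm.sense();print(s['position'].round(4),s['contact_force'].round(1),s['moment'].round(2),s['width'],s['joints'].round(2));print(Ro.from_rotvec(s['eef_rot']).as_matrix()[:,1].round(3))
E
```

```text
clock: 12.25
position: [0.4982, 0.2597, 0.4251]
eef_rot: [-0.939, 1.554, -1.54]
contact_force: [-0.7, 0.1, -1.6]
width: 0.0425
clock: 12.75
position: [0.4974, 0.259, 0.424]
eef_rot: [-0.44, 1.639, -1.132]
contact_force: [-0.1, -0.3, -1.9]
width: 0.0427
[0.4974 0.259  0.424 ] [-0.1 -0.3 -1.9] [-1.95  0.98  0.03] 0.04267923113406532 [ 0.56 -0.02  0.24 -0.29 -1.33  0.53]
[ 0.244  0.486 -0.84 ]
```

```bash
python3 -m handwheel '[[1,0,0,0,0.11,-0.055,0],[1,0,0,0,0.22,-0.11,0],[1,0,0,0,0.33,-0.165,0],[1,0,0,0,0.44,-0.22,0],[1,0,0,0,0.5,-0.25,0]]' 80; python3 -m handwheel '[[1,0,0,0,0,0,0],[1,0,0,0,0,0,0],[1,0,0,0,0,0,0],[1,0,0,0,0,0,0],[1,0,0,0,0,0,0]]'; python3 - <<'E'
from h import *
from scipy.spatial.transform import Rotation as Ro
s=arm.sense();print(s['position'].round(4),s['contact_force'].round(1),s['moment'].round(2),s['width'],s['joints'].round(2),abs(s['qd']).max());y=Ro.from_rotvec(s['eef_rot']).as_matrix()[:,1];print(y.round(3),np.degrees(np.arccos(-y[2])))
f=s['position']-.019*y+.150*y;print('foot expected',f)
b=shot('side','d3');a=shot('scene','s3');print(proj(b,f),proj(a,f))
save(np.hstack([cv2.resize(a['image'],(800,600))[50:450,250:650],cv2.resize(b['image'],(800,600))[50:450,150:550]]),'c4')
E
```

```text
clock: 13.25
position: [0.4965, 0.2581, 0.4214]
eef_rot: [0.028, 1.627, -0.704]
contact_force: [0.5, 0.0, -2.3]
width: 0.0427
clock: 13.75
position: [0.4964, 0.2589, 0.4218]
eef_rot: [0.027, 1.626, -0.703]
contact_force: [0.3, 0.2, -2.4]
width: 0.0427
[0.4964 0.2589 0.4218] [ 0.3  0.2 -2.4] [-3.25  1.62 -0.01] 0.04266898899166232 [ 0.14 -0.14 -0.03 -1.01 -1.08  1.18] 0.005257762738823399
[ 0.406  0.811 -0.422] 65.01899306219696
foot expected [0.54951261 0.36505462 0.36644867]
[221.44349177  77.37644841] [353.09790268 103.21679987]
```

View pics/c4.png

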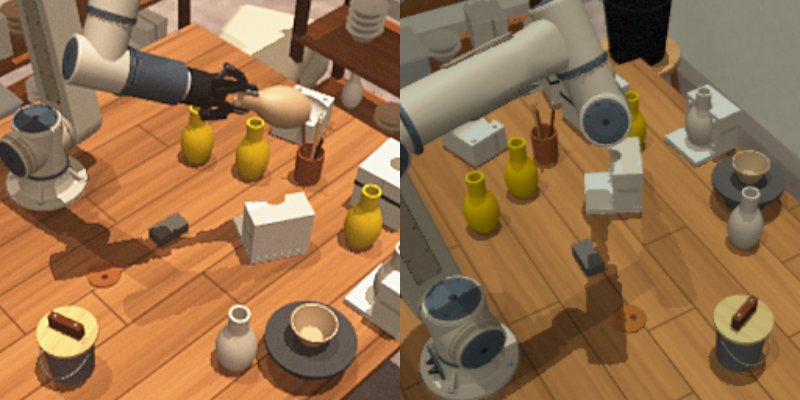

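The scene view shows the vase held tipped. Its foot end is at about (359,96), against (353,103) expected. The lid is level on the pail and nothing else has moved.

```bash
python3 -c "
from bench import workorder
print(workorder.close_job())"
```

```text
the job is handed in; nothing more can be done
None
```

I put the lid on the pail first, then took the vase out of its mould and tipped it. I handed the job in at about 14 s of the 54 s allowed, with the vase still gripped; no verdict was reported.

- **Lid:** I pressed it down to its stop at 7.5 N and let go. The tool height there matched the computed seated height to within 0.5 mm. Both cameras showed the lid level, with the pail where it was.
- **Vase:** I gripped it by the neck and drew it 65 mm straight out of the mould's open side. Sideways force was 1.5 N or less in the readings after each pull. I then lifted it upright and tipped it about its grip. The tool's tilt is 65°, and the scene image shows the vase in line with it. The foot is about 0.37 m above the bench, the arm is still, and the grip opening is steady at 42.7 mm.
- **Other things on the bench:** they look undisturbed in the last pictures.
- **Open points:**
    - The foot's image position differed from the predicted one by about 9 pixels, which I put down to reading the pixel by eye.
    - In the side view the arm hides the vase, so only the scene view confirms the tilt.
    - The moment reading rose to about 3.6 N m with the tilt. That is more than the vase's weight would explain, and I did not find the cause.

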